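# Unlatch the tool case and hold its lid at 45 degrees

## Robot

A 7-joint arm with a two-finger parallel gripper is mounted at the origin on the work surface; the furniture and walls round the work are solid. World frame = base frame: x ahead of the robot, y to its left, z up, the work surface at z = 0. Lengths are in m, angles in degrees, forces in N, time in s.
With the tool pointing down it reaches from about 0.425 to 0.875 m from the base axis. Payload 4.7 kg.
Tool frame: the origin (TCP) lies between the finger pads; the fingertips stand 17 mm ahead of it and the grasp point (between the pads) lies 2 mm behind it; z points along the fingers, y is the line along which they close (so a half turn about z gives the same grasp; the last joint's range is limited). The gripper opens to 87 mm and grips with 3 to 60 N. Pads are 19 mm wide; open, the fingers measure 117 mm over their backs; the gripper's body (75 mm by 190 mm) begins 51 mm behind the grasp point.
Start: joints at [-65.713, 18.392, -4.016, 83.108, 1.295, 78.541, -3.26], TCP at [0.259, 0.596, 0.24] pointing down, gripper open.
Joint ranges: [-163.93, 163.93], [-17.29, 119.83], [-79.2, 71.16], [3.27, 140.29], [-89.18, 269.18], [5.43, 117.66], [-154.24, 154.24]. Speed limits (degrees/s): [147.25, 147.25, 180, 180, 180, 180, 180].

## Interface

Orientations are given as [roll, pitch, yaw] about the fixed x, y, z axes, in that order (R = Rz(yaw) Ry(pitch) Rx(roll)).
In Python, from cell import env, cams gives the robot as it stands.
- The arm moves only by the shell command python3 -m pendant 'ROWS' [FORCE]. ROWS is JSON, a list of rows, each an object of numbers: "tx", "ty", "tz": the shift along the tool's x, y, z each as a share of 0.05 m, from -1 to 1; "spin": the turn about the tool's z as a share of 4 degrees, from -1 to 1; "claw": the closure, from 0 (fully open) to 1 (shut). A call has 1 to 10 rows; each row shifts and turns the commanded pose from where the row before left it, along the tool's axes as they then stand; what a row does not reach is not made up. A row lasts 1/8 s, in which the tool goes at most 62.5 mm and 10.7 degrees, less where a joint would pass 70% of its speed; a pose out of reach is approached as far as the arm can. A call with a number of a shift or a turn outside -1 to 1 is refused whole. A call with a gripper value outside its range is refused whole. The fingers move at their own pace and stop on an object; FORCE is the grip in N (left out, the last holds). Time passes only in rows, so rows that do not move let the fingers close. It gives the time, the measured TCP pose, the force, the opening and the grip force at its end, in the units of the state.
- env.get_obs(): the state, without advancing time (a new reading comes with each control period).
- cams.read_camera(name): name is "side" or "top"; returns the picture (400x640x3 uint8, red, green, blue); there is no depth.
- cams.camera_info(name): a dict with "fx", "fy", "cx", "cy" (pixels), "k1" (the pictures are not rectified: a ray, as slopes to the right and down, at radius r is drawn at 1 + k1 r^2 times it, then the intrinsics apply), "rvec" (rotation vector, rad) and "tvec" (3), from world to camera coordinates, as OpenCV has them. Camera axes: x right, y down, z forward; pixel columns grow to the right and rows downward; lengths in m; the calibration is good to about 2 mm. A picture is of the moment at which its call begins. camera_info takes no time and is no camera call.
- env.sign_off(): hands the job in; it is judged then, once.
The state is a dict: "time_s": time; "qpos": joint angles; "joint_velocities": joint speeds; "effort": joint torques, N m; "tool_pos": TCP position; "tool_rot": TCP orientation; "force": force on the tool from outside, world axes, zero at the start; "wrist_torque": the same for the moment, N m; "grip_width": finger opening in m; "grasp_force": force on a finger pad.
Only numpy, scipy, OpenCV 4.12 (cv2) and the standard library are available. Lean on these libraries where they do the work, as an engineer would, in place of code of your own. Each camera call takes 0.05 s, during which the arm holds its last target. There are 200 camera calls.

## Task

The lid stay of the plywood tool case is off and I want to fit the new one: swing the latch lever on the front of the case aside until it is clear of the lid, then raise the lid by its bar handle to 45 degrees and hold it steady there. The lid falls shut by itself, so do not let it drop; finish while still holding the handle, with the lid at 45 degrees. Leave the thread cone, the tape roll and the loose steel stay beside the case where they are.

Things in the scene. Friction and masses are not known exactly. Their poses are not given: they have to be found in the camera images.
- case: plywood tool case fixed to the table: 170 mm deep (x) by 260 wide (y), rim at 80 mm; the 10 mm lid's top is at 90 mm when shut, its front edge at x = -90 mm. Origin: centre of its underside. x points from the front (latch and handle, robot side) to the back (hinge), y to its left, z up; yaw varies. Under the latch pivot a bracket stands 44 mm out of the front wall, 28 wide, top at 88 mm.
- lid (a joint): opening angle of the lid, rad: 0 shut, 0.785 = 45 degrees, at most 1.9. Free hinge without a stay: lid and handle, about 0.36 kg (varies by a quarter), fall shut from below about 75 degrees when let go. About 2 N upward at the handle lifts it. Under the latch lever it can rise only 1.5 degrees.
- lid_hinge (a point): midpoint of the lid's hinge axis, which runs along the case's y at the back rim (85 mm behind the case's origin, 80 mm above the table). As the lid opens its front edge rises and swings back, away from the robot.
- lid_handle: steel bar handle on the front part of the lid, moving with it: round bar 12 mm thick, 90 mm long, parallel to the hinge, on a leg of the same bar at each end. Its origin and axes are the lid's: origin at point lid_hinge on the hinge axis, x to the back and z up when shut.
- handle_mid (a point): middle of the handle's bar, on its centre line; when shut 130 mm above the table, 40 mm above the lid's top (34 mm clear under the bar), 70 mm in front of the case's origin, that is 155 mm in front of and 50 mm above the hinge axis. The round bar can turn between gripping fingers.
- latch (a joint): swing of the latch lever, rad: 0 to 0.3 at the start (one half across the lid's front edge, barring it), clear of the lid from about 1.25, stop at 1.6. Grows clockwise seen from above: the knob end swings from the front to the case's left. Stays where it is left; friction 0.05 N m, 1 N at the knob.
- latch_pivot (a point): on the lever's vertical pivot axis at its underside, 94 mm above the table, 115 mm in front of and 105 mm left of the case's origin. The lever is a flat steel bar 110 x 12 x 8 mm pivoted at its middle; at 0 it lies along the case's x, one half over the lid, the knob half to the front; at 1.57 along the case's front, knob end to the left.
- latch_knob (a point): the upright black round knob on the front end of the lever, 14 mm in diameter, from 102 to 145 mm above the table; this point is on its axis, 128 mm above the table, 50 mm from the pivot axis.
- thread_cone: bystander: upright thread cone, 52 mm wide, 105 mm high, to the left of the case; origin at the centre of its underside
- tape_roll: bystander: roll of tape lying flat, 116 mm wide, 46 mm high, to the right of the case; origin at the centre of its underside
- lid_stay: bystander: the loose lid stay, a slotted flat steel strip 130 x 16 x 5 mm lying in front of the case to the right; origin at the centre of its underside, x along it

How it is judged (in metres and radians):
On the way, in this order (a step that is already met when the one before it is completed fails the run):
1. the latch lever is swung clear of the still shut lid (value of joint latch above 1.2 rad and value of joint lid below 0.06 rad), for 0.2 s.
2. the lid is held by its handle at 45 degrees, steady (value of joint lid between 0.665 and 0.905 rad and velocity of joint lid between -0.1 and 0.1 rad/s and contact force between the fingers and lid_handle above 0.5 N and value of joint latch above 1.2 rad), for 0.5 s.
At the end, for the whole second after the job is handed in: the lid stands at 45 degrees (within 7 degrees), still (under 0.1 rad/s), with the fingers on its bar handle (at least 0.5 N); the latch lever is still swung clear (over 1.2 rad) (all of step 2); the arm keeps its last pose, push and grip.
It fails at once if the lid was let drop (closing faster than 2 rad/s) (velocity of joint lid below -2 rad/s).
It fails at once if the thread cone was moved more than 30 mm (distance of thread_cone from where it was at the start of the episode above 0.03 m).
It fails at once if the tape roll was moved more than 30 mm (distance of tape_roll from where it was at the start of the episode above 0.03 m).
It fails at once if the loose lid stay was moved more than 30 mm (distance of lid_stay from where it was at the start of the episode above 0.03 m).
It also fails if it takes over 48 s, if anything falls off the work surface, if the arm or the gripper's body presses on something with over 40 N, if the wrist force passes 120 N, or if a joint passes its speed limit or range.

## Working session

There is one attempt and no reset: what is moved stays moved. The work goes in short steps, Python scripts to look and compute and a shell command to move; the robot and the scene stay as the last step left them, time stands still between calls to the robot, and variables do not carry over. Pictures are saved under pics/ and viewed, at most 10 in all, crops included, and the job is handed in when it is done.

```bash
ls; mkdir -p pics
python3 - <<'E'
from cell import env,cams
import cv2
print(env.get_obs())
for n in("side","top"):
    cv2.imwrite(f"pics/{n}0.png",cams.read_camera(n)[:,:,::-1]); print(n,cams.camera_info(n))
E
```

```text
pics
{'time_s': 0.0, 'qpos': array([-65.71219169,  18.43854642,  -4.01636289,  83.17368262,
         1.2952477 ,  78.53900873,  -3.26145637]), 'joint_velocities': array([-0.00422296,  0.06191786,  0.08543102,  0.02657748, -0.03819967,
        0.04337264,  0.01922895]), 'effort': array([ 4.60140018e-04, -4.91298938e+01, -4.03770916e-01, -3.12519801e+01,
       -6.39267359e-02,  4.39499435e-02,  2.02020183e-04]), 'tool_pos': array([0.25881597, 0.59570337, 0.23847808]), 'tool_rot': array([-1.79894019e+02,  5.58763513e-03,  1.56521301e+02]), 'force': array([-0.21493401,  0.59476897, -0.10967477]), 'wrist_torque': array([ 0.05317404, -0.05047956,  0.00593296]), 'grasp_force': 0.0, 'grip_width': 0.0869422199978557}
side {'fx': 479.88987351583626, 'fy': 479.88987351583626, 'cx': 311.3234486885223, 'cy': 201.230484784369, 'k1': 0.04589454884837805, 'rvec': array([ 2.26391218, -0.46576059,  0.22572945]), 'tvec': array([-0.55452944,  0.26532288,  0.92470058])}
top {'fx': 447.29840414535977, 'fy': 447.29840414535977, 'cx': 319.6957289513988, 'cy': 196.22631169353585, 'k1': 0.0343680677164593, 'rvec': array([ 2.23142848, -1.97052445,  0.2147861 ]), 'tvec': array([-0.02358085,  0.62892179,  1.23943128])}
```

View pics/side0.png

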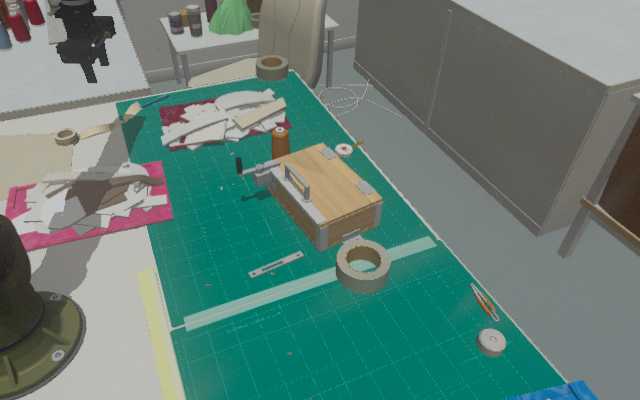

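View pics/top0.png

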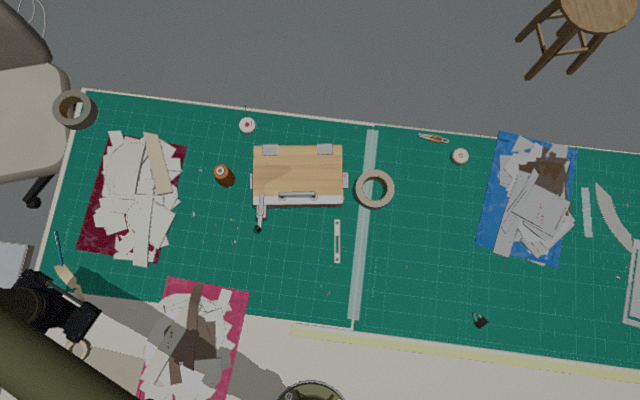

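The side view shows the knob near (239,165) and the handle bar from about (285,170) to (308,197). The top view shows the knob near (258,228), the handle from (280,194) to (314,196), the cone at (221,173), the tape at (375,189) and the stay at (337,241). I'll enlarge both for exact pixels.

```bash
python3 - <<'E'
import cv2,numpy as np
t=cv2.imread("pics/top0.png")[135:245,205:405]; s=cv2.imread("pics/side0.png")[120:250,225:395]
cv2.imwrite("pics/c1.png",cv2.resize(t,None,fx=4,fy=4,interpolation=cv2.INTER_CUBIC))
cv2.imwrite("pics/c2.png",cv2.resize(s,None,fx=4,fy=4,interpolation=cv2.INTER_CUBIC))
E
cat > h.py <<'E'
import cv2,numpy as np
from cell import env,cams
def cam(n):
    i=cams.camera_info(n); K=np.array([[i['fx'],0,i['cx']],[0,i['fy'],i['cy']],[0,0,1]])
    return K,np.array([i['k1'],0,0,0.]),cv2.Rodrigues(np.array(i['rvec']))[0],np.array(i['tvec'])
def ray(n,p):
    K,d,R,t=cam(n); u=cv2.undistortPoints(np.array([[p]],float),K,d)[0,0]
    return -R.T@t, R.T@np.array([*u,1])
def plane(n,p,z):
    c,v=ray(n,p); return c+v*(z-c[2])/v[2]
def two(p,q):  # top pixel, side pixel -> point, gap
    a,u=ray("top",p); b,v=ray("side",q); u/=np.linalg.norm(u); v/=np.linalg.norm(v)
    s=np.linalg.lstsq(np.c_[u,-v],b-a,rcond=None)[0]; P,Q=a+u*s[0],b+v*s[1]
    return (P+Q)/2,np.linalg.norm(P-Q)
def proj(n,P):
    K,d,R,t=cam(n); return cv2.projectPoints(np.array(P,float).reshape(-1,1,3),cv2.Rodrigues(R)[0],t,K,d)[0][:,0]
E
```

```text
(no output)
```

View pics/c1.png

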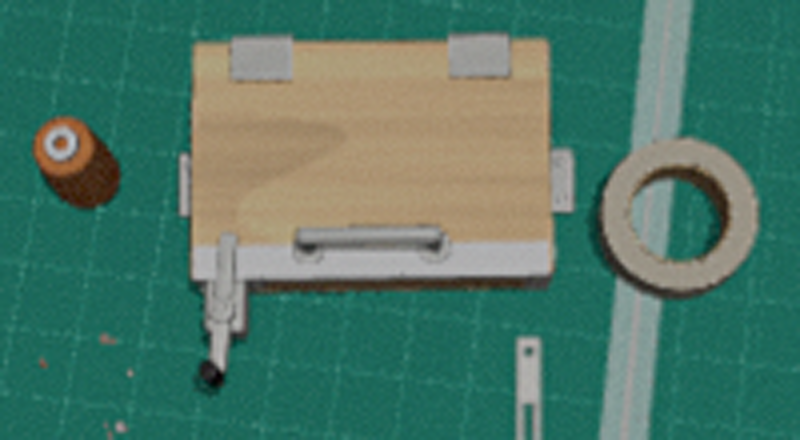

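View pics/c2.png

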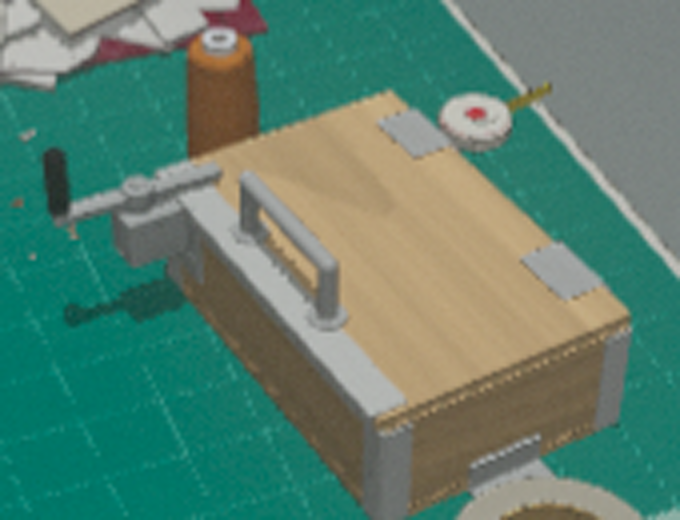

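The top crop shows the lid corners at (192,41), (549,38), (552,276) and (192,279), the bar from (297,237) to (442,236) and the knob at about (210,373). The side crop shows the bar centre line from (248,180) to (328,268), and the knob from (55,155) to (62,215).

Run:
```python
from h import *
T=lambda x,y:(205+(x+.5)/4-.5,135+(y+.5)/4-.5)
S=lambda x,y:(225+(x+.5)/4-.5,120+(y+.5)/4-.5)
np.set_printoptions(precision=4,suppress=True)
C=[plane("top",T(*p),.09) for p in((192,41),(549,38),(552,276),(192,279))]
for c in C: print("corner",c)
print("widths",[np.linalg.norm(C[i]-C[i-1]) for i in range(4)])
a=C[3]-C[2]+C[0]-C[1]; yaw=np.arctan2(-a[0],a[1]); print("yaw lid",np.degrees(yaw))
b1=plane("top",T(297,237),.13);b2=plane("top",T(442,236),.13);d=b1-b2
print("bar",b1,b2,np.linalg.norm(d),"yaw",np.degrees(np.arctan2(-d[0],d[1])))
m=two(T(369.5,236.5),S(288,222));print("mid two",m)
k=two(T(210,373),S(58,180));print("knob two",k, plane("top",T(210,373),.128))
# case origin from the lid corners: lid x from -90 to ~+85
R=lambda y:np.array([[np.cos(y),-np.sin(y)],[np.sin(y),np.cos(y)]])
fm=(C[2]+C[3])[:2]/2; o=fm+R(yaw)@[.09,0]; print("origin",o)
print("hm",o+R(yaw)@[-.07,0],"pivot",o+R(yaw)@[-.115,.105],"hinge",o+R(yaw)@[.085,0])
pv=o+R(yaw)@[-.115,.105]; kl=R(yaw).T@(k[0][:2]-pv); print("knob local",kl,np.linalg.norm(kl),"latch",np.degrees(np.arctan2(kl[1],-kl[0])))
print("cone top",plane("top",T(62,143),.105),"tape",plane("top",T(679,216),.046),"stay side",plane("side",(276,264),.005))
```

```text
corner [0.7508 0.2684 0.09  ]
corner [0.7858 0.0085 0.09  ]
corner [ 0.6088 -0.0138  0.09  ]
corner [0.5747 0.2409 0.09  ]
widths [np.float64(0.17816451302828964), np.float64(0.2622427272864278), np.float64(0.17847528106730545), np.float64(0.25699636252772795)]
yaw lid 7.647624404542801
bar [0.6061 0.1664 0.13  ] [0.6193 0.0665 0.13  ] 0.10073598413116779 yaw 7.536958638983304
mid two (array([0.6151, 0.1163, 0.1273]), np.float64(0.003722317257482512))
knob two (array([0.5071, 0.2128, 0.1213]), np.float64(0.003086796690958882)) [0.5048 0.212  0.128 ]
origin [0.681  0.1255]
hm [0.6116 0.1162] pivot [0.553  0.2143] hinge [0.7652 0.1368]
knob local [-0.0457  0.0047] 0.04589816047547817 latch 5.822492597966654
cone top [0.6587 0.3457 0.105 ] tape [ 0.6748 -0.104   0.046 ] stay side [ 0.5123 -0.0163  0.005 ]
```

```bash
cat >> h.py <<'E'
from scipy.spatial.transform import Rotation as Ro
def go(P):
    o=env.get_obs(); R=Ro.from_euler('xyz',o['tool_rot'],degrees=True).as_matrix()
    print("at",o['tool_pos'].round(4),"delta/0.05",(R.T@(np.array(P)-o['tool_pos'])/.05).round(3),"yaw",o['tool_rot'][2].round(2))
E
python3 -m pendant '[{"tx":-0.757,"ty":-0.508,"claw":0},{"tx":-0.757,"ty":-0.508,"claw":0},{"tx":-0.757,"ty":-0.508,"claw":0},{"tx":-0.757,"ty":-0.508,"claw":0},{"tx":-0.757,"ty":-0.508,"claw":0},{"tx":-0.757,"ty":-0.508,"claw":0},{"tx":-0.757,"ty":-0.508,"claw":0},{"tx":-0.757,"ty":-0.508,"claw":0},{"tx":-0.757,"ty":-0.508,"claw":0},{"claw":0}]' 10
python3 -c "
from h import *
go([.505,.212,.130])"
```

```text
at [0.2589 0.5957 0.2386] delta/0.05 [-7.572 -5.074  2.181] yaw 156.52invalid input at $[0]: expected keys tx, ty, tz, spin, claw
```

```bash
python3 -m pendant '[{"tx":-0.76,"ty":-0.51,"tz":0,"spin":0,"claw":0},{"tx":-0.76,"ty":-0.51,"tz":0,"spin":0,"claw":0},{"tx":-0.76,"ty":-0.51,"tz":0,"spin":0,"claw":0},{"tx":-0.76,"ty":-0.51,"tz":0,"spin":0,"claw":0},{"tx":-0.76,"ty":-0.51,"tz":0,"spin":0,"claw":0},{"tx":-0.76,"ty":-0.51,"tz":0,"spin":0,"claw":0},{"tx":-0.76,"ty":-0.51,"tz":0,"spin":0,"claw":0},{"tx":-0.76,"ty":-0.51,"tz":0,"spin":0,"claw":0},{"tx":-0.76,"ty":-0.51,"tz":0,"spin":0,"claw":0},{"tx":-0.76,"ty":-0.51,"tz":0,"spin":0,"claw":0}]' 10
python3 -c "
from h import *
go([.505,.212,.130])"
```

```text
time_s: 1.35
tool_pos: [0.5063, 0.2095, 0.2393]
tool_rot: [-180.0, -0.0, 156.5]
force: [0.1, 0.5, 0.3]
grip_width: 0.087
grasp_force: 0.0
at [0.5063 0.2095 0.2393] delta/0.05 [0.044 0.036 2.185] yaw 156.53
```

```bash
python3 -m pendant '[{"tx":0.02,"ty":0.02,"tz":0.5,"spin":0,"claw":0},{"tx":0.02,"ty":0.02,"tz":0.5,"spin":0,"claw":0},{"tx":0,"ty":0,"tz":0.5,"spin":0,"claw":0},{"tx":0,"ty":0,"tz":0.5,"spin":0,"claw":0},{"tx":0,"ty":0,"tz":0.18,"spin":0,"claw":0},{"tx":0,"ty":0,"tz":0,"spin":0,"claw":1},{"tx":0,"ty":0,"tz":0,"spin":0,"claw":1},{"tx":0,"ty":0,"tz":0,"spin":0,"claw":1},{"tx":0,"ty":0,"tz":0,"spin":0,"claw":1},{"tx":0,"ty":0,"tz":0,"spin":0,"claw":1}]' 10
python3 - <<'E'
from h import *
t=cams.read_camera("top")[135:245,205:405,::-1]
cv2.imwrite("pics/t1.png",cv2.resize(t,None,fx=4,fy=4,interpolation=cv2.INTER_CUBIC))
go([.505,.212,.130])
E
```

```text
time_s: 2.6
tool_pos: [0.505, 0.2136, 0.1308]
tool_rot: [180.0, 0.0, 156.5]
force: [-0.1, -0.5, -0.2]
grip_width: 0.0448
grasp_force: 0.0
at [0.505  0.2136 0.1308] delta/0.05 [-0.012 -0.029  0.015] yaw 156.52
```

Fingers are still closing (45 mm), so I'll give them more time.

```bash
python3 -m pendant '[{"tx":0,"ty":0,"tz":0,"spin":0,"claw":1},{"tx":0,"ty":0,"tz":0,"spin":0,"claw":1},{"tx":0,"ty":0,"tz":0,"spin":0,"claw":1},{"tx":0,"ty":0,"tz":0,"spin":0,"claw":1},{"tx":0,"ty":0,"tz":0,"spin":0,"claw":1},{"tx":0,"ty":0,"tz":0,"spin":0,"claw":1}]' 10
python3 - <<'E'
import numpy as np
# arc of the knob round the pivot, in tool shares, from the latch angle now to 86 deg; tool yaw 156.5
y=np.radians(7.6); t=np.radians(156.5)
X=np.array([np.cos(t),np.sin(t)]);Y=np.array([np.sin(t),-np.cos(t)])
pos=lambda q:.05*np.array([np.cos(y)*-np.cos(q)-np.sin(y)*np.sin(q), np.sin(y)*-np.cos(q)+np.cos(y)*np.sin(q)])
q=np.radians(np.linspace(4,88,13))
for a,b in zip(q,q[1:]):
    d=(pos(b)-pos(a))/.05; print(np.degrees(b).round(),(d@X).round(2),(d@Y).round(2))
E
```

```text
time_s: 3.4
tool_pos: [0.5042, 0.2133, 0.1303]
tool_rot: [-179.9, -0.1, 156.5]
force: [-4.4, -2.4, 1.3]
grip_width: 0.0135
grasp_force: 10.0
11.0 0.05 0.11
18.0 0.03 0.12
25.0 0.02 0.12
32.0 0.01 0.12
39.0 -0.01 0.12
46.0 -0.02 0.12
53.0 -0.04 0.12
60.0 -0.05 0.11
67.0 -0.07 0.1
74.0 -0.08 0.09
81.0 -0.09 0.08
88.0 -0.1 0.07
```

```bash
python3 -m pendant '[{"tx":0.05,"ty":0.11,"tz":0,"spin":0,"claw":1},{"tx":0.03,"ty":0.12,"tz":0,"spin":0,"claw":1},{"tx":0.02,"ty":0.12,"tz":0,"spin":0,"claw":1},{"tx":0.01,"ty":0.12,"tz":0,"spin":0,"claw":1},{"tx":-0.01,"ty":0.12,"tz":0,"spin":0,"claw":1},{"tx":-0.02,"ty":0.12,"tz":0,"spin":0,"claw":1},{"tx":-0.04,"ty":0.12,"tz":0,"spin":0,"claw":1}]' 10
python3 -m pendant '[{"tx":-0.05,"ty":0.11,"tz":0,"spin":0,"claw":1},{"tx":-0.07,"ty":0.10,"tz":0,"spin":0,"claw":1},{"tx":-0.08,"ty":0.09,"tz":0,"spin":0,"claw":1},{"tx":-0.09,"ty":0.08,"tz":0,"spin":0,"claw":1},{"tx":-0.1,"ty":0.07,"tz":0,"spin":0,"claw":1},{"tx":0,"ty":0,"tz":0,"spin":0,"claw":1},{"tx":0,"ty":0,"tz":0,"spin":0,"claw":1}]' 10
```

```text
time_s: 4.28
tool_pos: [0.5198, 0.2528, 0.1303]
tool_rot: [-180.0, -0.0, 156.5]
force: [-3.1, -1.2, -1.4]
grip_width: 0.0132
grasp_force: 10.0
time_s: 5.15
tool_pos: [0.5458, 0.265, 0.1306]
tool_rot: [-179.9, -0.1, 156.5]
force: [-6.3, -1.8, 0.1]
grip_width: 0.0138
grasp_force: 10.0
```

```bash
python3 -m pendant '[{"tx":0,"ty":0,"tz":0,"spin":0,"claw":0},{"tx":0,"ty":0,"tz":0,"spin":0,"claw":0},{"tx":0,"ty":0,"tz":0,"spin":0,"claw":0},{"tx":0,"ty":0,"tz":0,"spin":0,"claw":0},{"tx":0,"ty":0,"tz":0,"spin":0,"claw":0},{"tx":0,"ty":0,"tz":-0.6,"spin":0,"claw":0},{"tx":0,"ty":0,"tz":-0.8,"spin":0,"claw":0},{"tx":0,"ty":0,"tz":-0.6,"spin":0,"claw":0}]' 10
python3 -m pendant '[{"tx":0,"ty":-0.5,"tz":0,"spin":1,"claw":0},{"tx":0,"ty":-0.5,"tz":0,"spin":1,"claw":0},{"tx":0,"ty":-0.5,"tz":0,"spin":1,"claw":0},{"tx":0,"ty":-0.5,"tz":0,"spin":1,"claw":0},{"tx":0,"ty":-0.5,"tz":0,"spin":1,"claw":0},{"tx":0,"ty":0,"tz":0,"spin":1,"claw":0},{"tx":0,"ty":0,"tz":0,"spin":1,"claw":0},{"tx":0,"ty":0,"tz":0,"spin":1,"claw":0},{"tx":0,"ty":0,"tz":0,"spin":1,"claw":0},{"tx":0,"ty":0,"tz":0,"spin":1,"claw":0}]' 10
python3 -m pendant '[{"tx":0,"ty":0,"tz":0,"spin":1,"claw":0},{"tx":0,"ty":0,"tz":0,"spin":1,"claw":0},{"tx":0,"ty":0,"tz":0,"spin":1,"claw":0},{"tx":0,"ty":0,"tz":0,"spin":1,"claw":0},{"tx":0,"ty":0,"tz":0,"spin":0.72,"claw":0},{"tx":0,"ty":0,"tz":0,"spin":0,"claw":0}]' 10
python3 - <<'E'
from h import *
s=cams.read_camera("side")[80:230,205:405,::-1]
cv2.imwrite("pics/s2.png",cv2.resize(s,None,fx=4,fy=4,interpolation=cv2.INTER_CUBIC))
go([.613,.1163,.130])
E
```

```text
time_s: 6.15
tool_pos: [0.5469, 0.2655, 0.2324]
tool_rot: [179.9, 0.1, 156.5]
force: [0.7, -0.4, 0.1]
grip_width: 0.0834
grasp_force: 0.0
time_s: 7.4
tool_pos: [0.4816, 0.1592, 0.2307]
tool_rot: [180.0, -0.0, 116.4]
force: [-1.1, -1.5, 0.3]
grip_width: 0.0867
grasp_force: 0.0
time_s: 8.15
tool_pos: [0.4815, 0.1592, 0.2306]
tool_rot: [180.0, -0.0, 97.7]
force: [0.4, 0.5, 0.4]
grip_width: 0.0869
grasp_force: 0.0
at [0.4815 0.1592 0.2306] delta/0.05 [-1.202  2.49   2.013] yaw 97.69
```

View pics/s2.png

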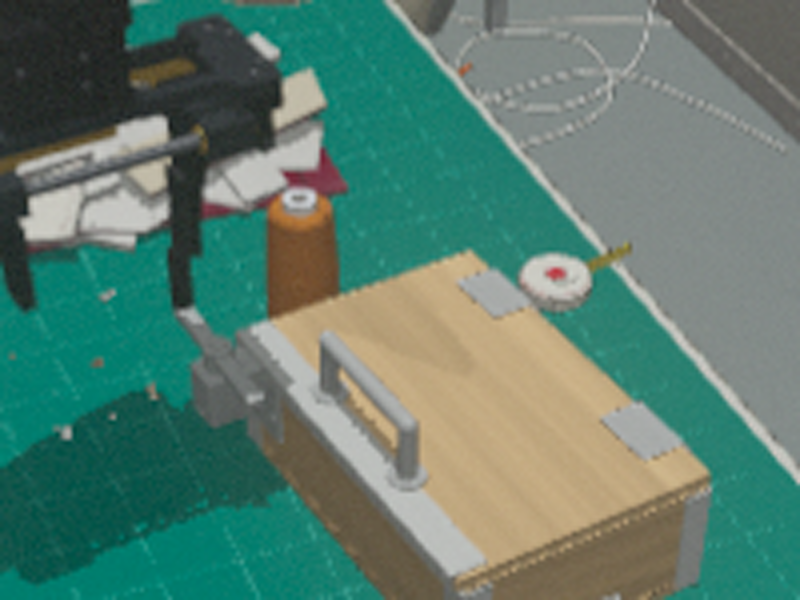

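The lever now lies along the case front, its free end at (265,398), and is clear of the lid. The handle is free. Next I go above the bar, then down and grip.

```bash
python3 -m pendant '[{"tx":-0.3,"ty":0.62,"tz":0,"spin":0,"claw":0},{"tx":-0.3,"ty":0.62,"tz":0,"spin":0,"claw":0},{"tx":-0.3,"ty":0.62,"tz":0,"spin":0,"claw":0},{"tx":-0.3,"ty":0.63,"tz":0,"spin":0,"claw":0},{"tx":0,"ty":0,"tz":0,"spin":0,"claw":0},{"tx":0,"ty":0,"tz":0.6,"spin":0,"claw":0},{"tx":0,"ty":0,"tz":0.6,"spin":0,"claw":0},{"tx":0,"ty":0,"tz":0.6,"spin":0,"claw":0},{"tx":0,"ty":0,"tz":0.25,"spin":0,"claw":0},{"tx":0,"ty":0,"tz":0,"spin":0,"claw":1}]' 20
python3 -m pendant '[{"tx":0,"ty":0,"tz":0,"spin":0,"claw":1},{"tx":0,"ty":0,"tz":0,"spin":0,"claw":1},{"tx":0,"ty":0,"tz":0,"spin":0,"claw":1},{"tx":0,"ty":0,"tz":0,"spin":0,"claw":1},{"tx":0,"ty":0,"tz":0,"spin":0,"claw":1},{"tx":0,"ty":0,"tz":0,"spin":0,"claw":1},{"tx":0,"ty":0,"tz":0,"spin":0,"claw":1},{"tx":0,"ty":0,"tz":0,"spin":0,"claw":1},{"tx":0,"ty":0,"tz":0,"spin":0,"claw":1},{"tx":0,"ty":0,"tz":0,"spin":0,"claw":1}]' 20
python3 - <<'E'
import numpy as np
q=np.radians(17.88+np.linspace(0,45,19)); r=.16287
for i in range(18): print(i, ((np.cos(q[i])-np.cos(q[i+1]))*r/.05).round(3), (-(np.sin(q[i+1])-np.sin(q[i]))*r/.05).round(3))
E
```

```text
time_s: 9.45
tool_pos: [0.6121, 0.1166, 0.1277]
tool_rot: [-179.9, -0.0, 97.7]
force: [-0.5, 0.6, 1.4]
grip_width: 0.0825
grasp_force: 0.0
time_s: 10.7
tool_pos: [0.6149, 0.1165, 0.1282]
tool_rot: [179.7, 0.0, 97.6]
force: [5.0, 1.5, -4.1]
grip_width: 0.0116
grasp_force: 20.0
0 0.047 -0.134
1 0.052 -0.132
2 0.058 -0.13
3 0.064 -0.127
4 0.069 -0.124
5 0.075 -0.121
6 0.08 -0.118
7 0.085 -0.114
8 0.09 -0.11
9 0.094 -0.106
10 0.099 -0.102
11 0.103 -0.098
12 0.107 -0.093
13 0.111 -0.088
14 0.115 -0.083
15 0.119 -0.078
16 0.122 -0.073
17 0.125 -0.068
```

```bash
python3 -m pendant '[{"tx":0,"ty":0.047,"tz":-0.134,"spin":0,"claw":1},{"tx":0,"ty":0.052,"tz":-0.132,"spin":0,"claw":1},{"tx":0,"ty":0.058,"tz":-0.13,"spin":0,"claw":1},{"tx":0,"ty":0.064,"tz":-0.127,"spin":0,"claw":1},{"tx":0,"ty":0.069,"tz":-0.124,"spin":0,"claw":1},{"tx":0,"ty":0.075,"tz":-0.121,"spin":0,"claw":1}]' 20
python3 -c "
from h import *
q=np.radians(17.88+15); r=.16287
b=np.array([.765,.1368])-r*np.cos(q)*np.array([.991,.132]); go([b[0],b[1],.078+r*np.sin(q)])"
```

```text
time_s: 11.45
tool_pos: [0.6317, 0.1188, 0.1657]
tool_rot: [179.9, 0.0, 97.6]
force: [6.1, 1.4, -6.1]
grip_width: 0.0115
grasp_force: 20.0
at [0.6317 0.1188 0.1657] delta/0.05 [ 0.004 -0.046 -0.014] yaw 97.65
```

```bash
python3 -m pendant '[{"tx":0,"ty":0.08,"tz":-0.118,"spin":0,"claw":1},{"tx":0,"ty":0.085,"tz":-0.114,"spin":0,"claw":1},{"tx":0,"ty":0.09,"tz":-0.11,"spin":0,"claw":1},{"tx":0,"ty":0.094,"tz":-0.106,"spin":0,"claw":1},{"tx":0,"ty":0.099,"tz":-0.102,"spin":0,"claw":1},{"tx":0,"ty":0.103,"tz":-0.098,"spin":0,"claw":1}]' 20
python3 -m pendant '[{"tx":0,"ty":0.107,"tz":-0.093,"spin":0,"claw":1},{"tx":0,"ty":0.111,"tz":-0.088,"spin":0,"claw":1},{"tx":0,"ty":0.115,"tz":-0.083,"spin":0,"claw":1},{"tx":0,"ty":0.119,"tz":-0.078,"spin":0,"claw":1},{"tx":0,"ty":0.122,"tz":-0.073,"spin":0,"claw":1},{"tx":0,"ty":0.125,"tz":-0.068,"spin":0,"claw":1},{"tx":0,"ty":0,"tz":0,"spin":0,"claw":1},{"tx":0,"ty":0,"tz":0,"spin":0,"claw":1}]' 20
python3 - <<'E'
from h import *
s=cams.read_camera("side")[80:230,205:405,::-1]
cv2.imwrite("pics/s3.png",cv2.resize(s,None,fx=4,fy=4,interpolation=cv2.INTER_CUBIC))
q=np.radians(17.88+45); r=.16287
b=np.array([.767,.1368])-r*np.cos(q)*np.array([.991,.132]); go([b[0],b[1],.078+r*np.sin(q)])
E
```

```text
time_s: 12.2
tool_pos: [0.6579, 0.1225, 0.1992]
tool_rot: [-179.9, -0.0, 97.6]
force: [-0.0, 0.7, -3.1]
grip_width: 0.0113
grasp_force: 20.0
time_s: 13.2
tool_pos: [0.6931, 0.1273, 0.2251]
tool_rot: [179.9, -0.0, 97.7]
force: [-4.1, 0.3, 4.4]
grip_width: 0.0114
grasp_force: 20.0
at [0.693  0.1273 0.2251] delta/0.05 [-0.007  0.007  0.043] yaw 97.66
```

View pics/s3.png

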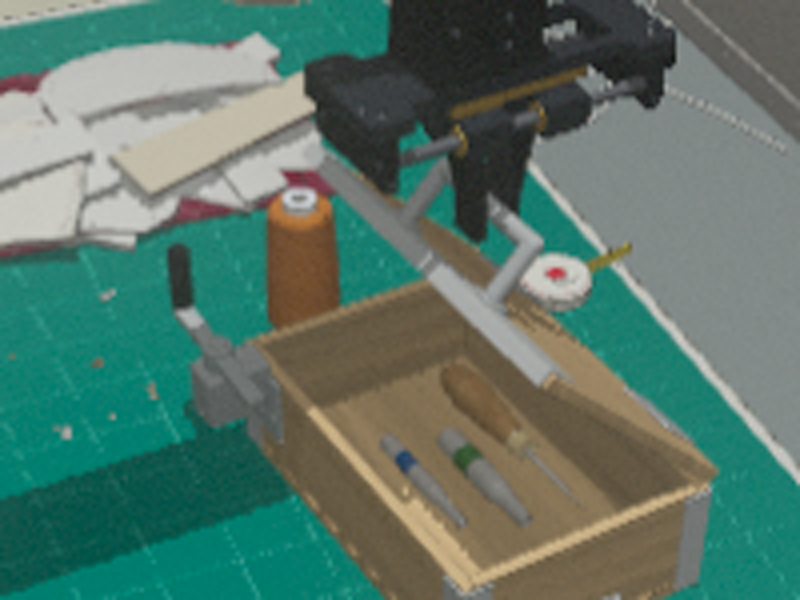

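The lid stands open at roughly 45° with the fingers on the bar. The latch knob is out to the left at (180,275), and the cone is untouched. I'll hold steady and check the angle from the lid's front right corner, at about (558,382) in the crop.

```bash
python3 -m pendant '[{"tx":0,"ty":0,"tz":0,"spin":0,"claw":1},{"tx":0,"ty":0,"tz":0,"spin":0,"claw":1},{"tx":0,"ty":0,"tz":0,"spin":0,"claw":1},{"tx":0,"ty":0,"tz":0,"spin":0,"claw":1},{"tx":0,"ty":0,"tz":0,"spin":0,"claw":1},{"tx":0,"ty":0,"tz":0,"spin":0,"claw":1}]' 20
python3 - <<'E'
from h import *
y=np.radians(7.6);ex=np.array([np.cos(y),np.sin(y),0]);ey=np.array([-np.sin(y),np.cos(y),0]);ez=np.array([0,0,1.])
H=np.array([.7655,.1368,.08])
for a in(38,42,45,48,52):
    t=np.radians(a); P=[]
    for h in(0,.01): P.append(H-.13*ey+(-.175*np.cos(t)+h*np.sin(t))*ex+(.175*np.sin(t)+h*np.cos(t))*ez)
    print(a,((proj("side",P)-[205,80])*4+1.5).round().tolist())
o=env.get_obs(); p=o['tool_pos']+[0,0,.002]-H
print("angle from TCP",np.degrees(np.arctan2(p[2],-p@ex))-17.88,"radius",np.hypot(p[2],p@ex))
E
```

```text
time_s: 14.0
tool_pos: [0.6929, 0.1272, 0.225]
tool_rot: [179.9, -0.0, 97.7]
force: [-5.3, -0.1, 5.4]
grip_width: 0.0112
grasp_force: 20.0
38 [[512.0, 419.0], [523.0, 403.0]]
42 [[526.0, 400.0], [537.0, 384.0]]
45 [[537.0, 386.0], [549.0, 371.0]]
48 [[548.0, 372.0], [561.0, 357.0]]
52 [[564.0, 354.0], [578.0, 340.0]]
angle from TCP 45.66065974473554 radius 0.1642350355794327
```

The corner and the TCP both put the lid at about 45–46°. It is steady under a 20 N grip, so I'm handing in.

```bash
python3 -c "
from cell import env
print(env.sign_off())"
```

```text
the job is handed in; nothing more can be done
None
```

The latch lever is swung clear and the lid is held steady by its handle at about 45–46° as measured; I handed the job in at about 14 s and never touched the thread cone, tape roll or loose stay, but hand-in returned no verdict.

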